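# Index the ice screw in the sharpening stand and lock it

### The job

Turn the handwheel of the sharpening stand until its pointer aims at the middle of the gap in the index fork on the far side of the base, then swing the lock lever over all the way to its stop. Go round the way that keeps the pointer clear of the upright belay device on the base, and leave all the loose gear where it lies.

Things in the scene. Friction and masses are not known exactly. Their poses are not given: they have to be found in the camera images.
- stand: The sharpening stand, fixed: a round dark steel base, 290 mm across and 20 mm high, with tick marks round its top. Above it the handwheel, with an ice screw chucked upright in its middle (hub 44 mm across, 69 mm above the bench; screw 18 mm thick, to 114 mm). Origin: centre of the base's underside, on the wheel's axis; x points roughly away from the robot.
- wheel (a joint): Angle of the aluminium handwheel about the upright axis through the stand's origin: a disc 160 mm across, 45 to 57 mm above the bench. 0 when the pointer lies along the stand's x; grows anticlockwise seen from above. Starts at about 2.2 to 4.1 rad (pointer on the robot's side); turns to the fork either way round (stops at -1.5 and 7.8). Stays where left; about 1.3 N on a peg turns it.
- pointer_tip (a point): Tip of the wheel's single pointer, a bar 8 mm high (underside 46 mm above the bench), 9 mm wide and 4 mm wide at its tip, which sticks out radially from the rim to 122 mm from the axis. Its x axis points outward along the pointer.
- peg0 (a point): Centre of the top of one of three upright black push pegs on the wheel, 16 mm thick, standing 35 mm up from the disc (57 to 92 mm above the bench), 62 mm from the axis; this one 60 degrees anticlockwise of the pointer.
- peg1 (a point): Top of the push peg opposite the pointer (180 degrees from it).
- peg2 (a point): Top of the push peg 60 degrees clockwise of the pointer.
- fork: Steel index fork, fixed on the edge of the base's top, on the far side: two upright cheeks 14 x 8 mm, tops 54 mm above the bench, with a 16 mm gap between them, centred 135 mm from the wheel's axis. Origin on the wheel's axis at bench level; x points from the axis to the middle of the gap.
- fork_gap (a point): Middle of the fork's gap, 135 mm from the wheel's axis, 50 mm above the bench. The pointer's tip stops 6 mm short of the cheeks, so it passes them freely.
- lock: Fixed dark steel lock block, 50 x 50 x 45 mm, beside the base, on its left or its right. Origin: centre of the underside, on the upright pivot axis of the lever. Axes parallel to the stand's.
- lever (a joint): Angle of the flat steel lever on top of the lock block (arm 84 x 14 mm, 47 to 57 mm above the bench) about the lock's upright axis. At 0 the arm points towards the robot and to its left, 0.75 rad clockwise of the lock's -x; it grows anticlockwise seen from above, past the block's robot side, to the stop at 1.5 rad = locked. Starts at 0 to 0.25; no spring; about 1 N on the knob moves it.
- lever_knob (a point): Centre of the top of the lever's upright black knob, 18 mm thick, 57 to 92 mm above the bench, 80 mm from the pivot axis.
- oilpot: Fixed aluminium oil pot, 52 mm across, 62 mm high with its cap, on the side of the base where the lock is not. Origin: centre of the underside.
- guide: Fixed steel file guide on the robot's side of the base: a post 16 mm thick (foot 36 mm), 136 mm high, 168 mm from the wheel's axis, with a level bar 8 mm thick from its top in to 20 mm from the axis, 122 to 130 mm above the bench: pegs and pointer pass under it, fingers pushing a peg cannot. Origin on the wheel's axis at bench level; x points from the axis to the post.
- bottle: Loose white bottle, 60 mm across, 180 mm high, standing on the bench close to the base's edge, beyond the wheel on the left or right: a wide gripper body turned towards it can knock it. Origin: centre of the underside.
- belay: Loose blue belay device standing on the base's top, left or right of the wheel, 66 x 26 mm and 32 mm high: its top is 52 mm above the bench, so it stands in the pointer's way. Origin: centre of the underside; x along its length.
- nut: Loose gold climbing nut lying on the base's top on the other side, 34 x 22 x 12 mm: the pointer passes over it with 14 mm to spare. Origin: centre of the underside.
- headlamp: Loose grey headlamp, 52 mm wide, 40 mm high, on the bench close to the base's edge, beyond the wheel, on the side where the bottle is not. Origin: centre of the underside.
- icescrew: Loose steel ice screw, about 165 mm long, lying beyond the stand. Origin on the bench under its tube, x across it.
- file: Loose flat file with wooden handle, 210 mm long, 18 mm high, lying to the left of the stand. Origin on the bench under its middle, x along it.
- brush: Loose brush, 170 mm long, lying to the right of the stand. Origin on the bench, x along it.
There are look-alikes about, which are no part of the job. What is shaped like the lock but blue is not meant.

How it is judged:
By the outcome, as a careful person would: the job done as asked, in the order asked, and still so for the second after the job is handed in, with the robot touching nothing.
It also fails if it takes over 61 s, if anything falls off the work surface, if the arm or the gripper's body presses on something with over 40 N, if the wrist force passes 120 N, or if a joint passes its speed limit or range.

### The arm

A 6-joint arm with a two-finger parallel gripper is mounted at the origin on the work surface. World frame = base frame: x ahead of the robot, y to its left, z up, the work surface at z = 0. Lengths are in m, angles in rad, forces in N, time in s.
With the tool pointing down it reaches from about 0.375 to 0.9 m from the base axis. Payload 3.1 kg.
Tool frame: the origin (TCP) lies midway between the tips of the shut fingers; the grasp point (between the pads) lies 19 mm behind it; z points along the fingers, y is the line along which they close (so a half turn about z gives the same grasp; the last joint's range is limited). The gripper opens to 85 mm and grips with 20 to 120 N. Pads are 22 mm wide; open, the fingers measure 114 mm over their backs; the gripper's body (76 mm by 85 mm) begins 54 mm behind the grasp point. The pads swing forward as they close: fully open they stand 13 mm farther back than shut.
Start: joints at [-1.292, 0.527, 1.433, -0, 1.181, -0.178], TCP at [0.276, -0.561, 0.231] pointing down, gripper open.
Joint ranges: [-3.08, 3.08], [-0.75, 2.2], [0.22, 2.44], [-1.43, 4.57], [0, 2.65], [-2.85, 2.85]. Speed limits (rad/s): [2.79, 2.79, 3.14, 3.14, 3.14, 3.14].

### API

Orientations are given as a rotation vector (axis times angle).
In Python, from bench import arm, eyes gives the robot as it stands.
- The arm moves only by the shell command python3 -m jog 'ROWS' [OPENING] [FORCE]. ROWS is JSON, a list of rows, each a list of 2 entries, a list of its own where there are three numbers: the shift along the world's x, y, z in cm, then the turn, a rotation vector about the world's x, y, z in rad. In form: [[[tx, ty, tz], [ax, ay, az]], ...]. A call has exactly 8 rows; each row is the pose to reach, as a shift and turn from the pose commanded when the call began; what a row does not reach only later rows make up. A row lasts 1/10 s, in which the tool goes at most 50 mm and 8.59 degrees, less where a joint would pass 70% of its speed; a pose out of reach is approached as far as the arm can. A call with a gripper value outside its range is refused whole. OPENING is the closure, from 0 (fully open) to 1 (shut), set as the call begins (- or left out, the last holds). The fingers move at their own pace and stop on an object; FORCE is the grip in N (left out, the last holds). Time passes only in rows, so rows that repeat a pose let the fingers close, or fill a call up. It gives the time, the measured TCP pose, the force, the opening and the grip force at its end, in the units of the state.
- arm.read_state(): the state, without advancing time (a new reading comes with each control period).
- eyes.capture(name): name is "scene" or "top" or "wrist"; returns (picture, depth): 384x512x3 uint8, blue, green, red; 384x512 float32, m along the optical axis (not along the pixel's ray), 0 where there is no reading.
- eyes.camera_model(name): a dict with "vfov" (degrees; the focal length in pixels is half the picture's height over the tangent of half this angle, whatever the lens; pixels are square), "cx", "cy" (the principal point, pixels), "rvec" (rotation vector, rad) and "tvec" (3), from world to camera coordinates, as OpenCV has them; the wrist camera has in their place "mount" (4x4, takes a point from camera to tool coordinates, whose origin is the TCP and whose axes are the flange's). Camera axes: x right, y down, z forward; pixel columns grow to the right and rows downward; lengths in m; the calibration is good to about 2 mm. A picture is of the moment at which its call begins: read the wrist's pose just before it. camera_model takes no time and is no camera call.
- arm.job_done(): hands the job in; it is judged then, once.
The state is a dict: "time": time; "joint_pos": joint angles; "joint_velocities": joint speeds; "tau": joint torques, N m; "tool_pos": TCP position; "tool_rot": TCP orientation; "force": force on the tool from outside, world axes, zero at the start; "moment": the same for the moment, N m; "opening": finger opening in m; "grasp_force": force on a finger pad.
Only numpy, scipy, OpenCV 4.12 (cv2) and the standard library are available. Lean on these libraries where they do the work, as an engineer would, in place of code of your own. Each camera call takes 0.05 s, during which the arm holds its last target. There are 200 camera calls.

## Working session

There is one attempt and no reset: what is moved stays moved. The work goes in short steps, Python scripts to look and compute and a shell command to move; the robot and the scene stay as the last step left them, time stands still between calls to the robot, and variables do not carry over. Pictures are saved under pics/ and viewed, at most 10 in all, crops included, and the job is handed in when it is done.

```bash
mkdir -p pics
cat > h.py <<'E'
import numpy as np, cv2
from bench import arm, eyes
def cam(n):
    m=eyes.camera_model(n); f=192/np.tan(np.radians(m['vfov'])/2)
    if 'rvec' in m:
        R=cv2.Rodrigues(np.array(m['rvec'],float))[0]; t=np.array(m['tvec'],float).ravel()
        return f,m['cx'],m['cy'],R.T,-R.T@t
    s=arm.read_state(); Rt=cv2.Rodrigues(np.array(s['tool_rot'],float))[0]; M=np.array(m['mount'])
    return f,m['cx'],m['cy'],Rt@M[:3,:3],Rt@M[:3,3]+np.array(s['tool_pos'])
def onz(c,u,v,z):
    f,cx,cy,R,o=c; d=R@np.array([(u-cx)/f,(v-cy)/f,1]); return o+d*(z-o[2])/d[2]
def pts(c,dep):
    f,cx,cy,R,o=c; v,u=np.mgrid[:384,:512]
    P=np.stack([(u-cx)/f*dep,(v-cy)/f*dep,dep],-1); return P@R.T+o
def proj(c,p):
    f,cx,cy,R,o=c; q=R.T@(np.array(p)-o); return q[:2]/q[2]*f+[cx,cy]
E
python3 - <<'E'
from h import *
for n in('top','scene'):
    c=cam(n);p,d=eyes.capture(n);np.savez(n+'.npz',p=p,d=d);cv2.imwrite(f'pics/{n}0.png',cv2.resize(p,(800,600),interpolation=cv2.INTER_CUBIC))
    print(n,c[0],c[4],c[3][:,2])
s=arm.read_state();print(s['time'],s['tool_rot'])
E
```

```text
top 386.4258247598115 [0.43075537 0.00786423 1.21295241] [ 0.13171269  0.01852587 -0.99111481]
scene 400.19941797465725 [1.19083218 0.1297468  0.71208183] [-0.68931769 -0.12510366 -0.71357564]
0.1 [-3.05811733e+00 -7.10810601e-01  1.96282110e-04]
```

View pics/top0.png

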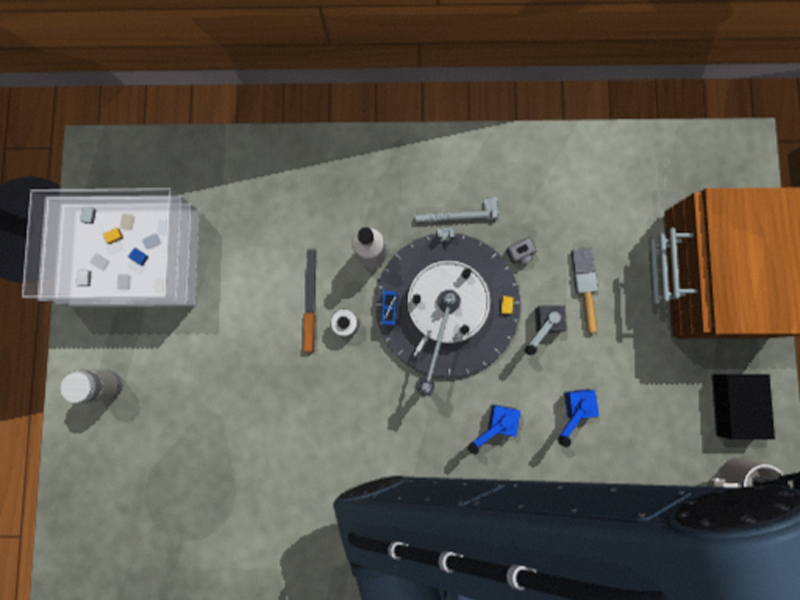

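View pics/scene0.png

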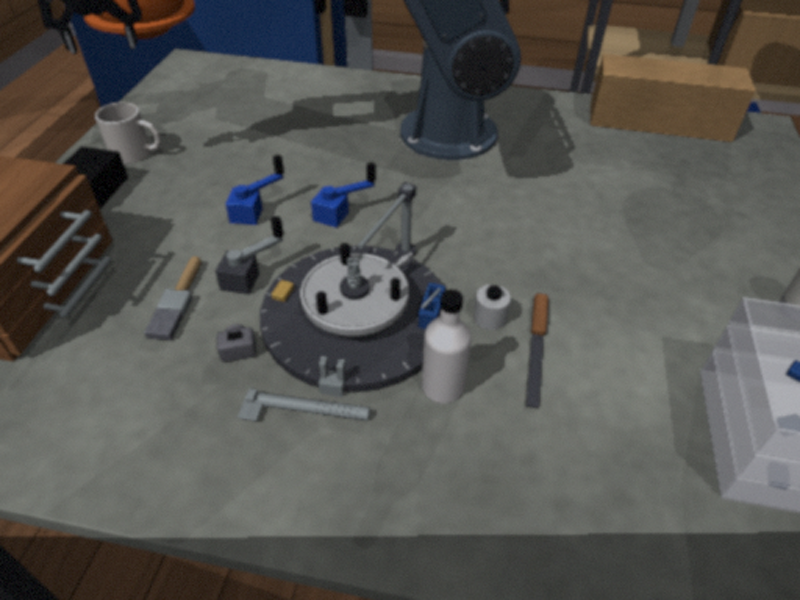

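The pictures (800x600 views) show the following:
- **Stand:** in the top view the wheel is at (449,303), its pointer at (420,350) on the robot's left. The fork is at (445,235) and the belay device at (389,308), on the left. So the pointer must go anticlockwise, via the robot's side and the right.
- **Lock candidates:** dark grey at (552,318) beside the base, blue at (505,420), blue at (582,404). The dark steel one is meant.

Run:
```python
from h import *
c=cam('top');z=np.load('top.npz');p,d=z['p'],z['d'];W=pts(c,d)
k=512/800
for n,(u,v) in dict(hub=(449,300),post=(425,387),pot=(344,322),bottle=(366,237)).items():
    print(n,W[int(v*k),int(u*k)].round(3))
hsv=cv2.cvtColor(p,cv2.COLOR_BGR2HSV); 
def blobs(m,name,mn=6):
    n,l,s,ce=cv2.connectedComponentsWithStats(m.astype(np.uint8))
    for i in range(1,n):
        if s[i,4]>=mn: q=W[l==i]; print(name,ce[i].round(1),s[i,4],np.median(q,0).round(4))
v,u=np.mgrid[:384,:512]; roi=(u>200)&(u<370)&(v>130)&(v<300)
blobs(roi&(hsv[...,2]<70)&(W[...,2]>.08)&(W[...,2]<.1),'black92')
blobs(roi&(W[...,2]>.045)&(W[...,2]<.064),'z50',10)
blobs(roi&(hsv[...,2]>150)&(W[...,2]>.04)&(W[...,2]<.065),'bright',10)
blobs(roi&(W[...,2]>.115)&(W[...,2]<.145),'guide')
cv2.imwrite('pics/crop1.png',cv2.resize(p[140:290,225:395],(680,600),interpolation=cv2.INTER_CUBIC))
```

```text
hub [ 0.556 -0.058  0.112]
post [ 0.401 -0.014  0.134]
pot [0.521 0.139 0.061]
bottle [0.662 0.089 0.181]
black92 [298.3 174.2] 19 [ 0.6116 -0.0927  0.0884]
black92 [266.2 190.4] 16 [0.5633 0.0018 0.0901]
black92 [297.  210.5] 16 [ 0.5048 -0.0879  0.0887]
black92 [339.6 223.3] 27 [ 0.4685 -0.2107  0.0892]
black92 [361.3 282.2] 34 [ 0.3025 -0.2657  0.089 ]
black92 [302.4 286.8] 31 [ 0.2886 -0.099   0.0901]
z50 [281. 149.] 15 [ 0.6957 -0.0449  0.0523]
z50 [289.  148.7] 13 [ 0.6963 -0.0694  0.0509]
z50 [238.4 166.3] 21 [0.6402 0.0841 0.0534]
z50 [286.3 192.5] 1920 [ 0.5621 -0.0592  0.0555]
z50 [248.4 196.6] 130 [0.5487 0.0559 0.05  ]
z50 [219.4 205.6] 197 [0.5216 0.1425 0.0491]
z50 [348.8 208.8] 155 [ 0.5138 -0.2462  0.0555]
z50 [364.5 271.3] 92 [ 0.3282 -0.2863  0.0545]
z50 [316.1 274.2] 173 [ 0.3213 -0.1464  0.0551]
bright [281.2 148.3] 10 [ 0.6985 -0.0449  0.0526]
bright [286.9 191.5] 1598 [ 0.5662 -0.0611  0.0556]
bright [248.5 187.2] 10 [0.5789 0.0547 0.0501]
bright [219.8 205.5] 151 [0.5247 0.1406 0.0482]
bright [354.6 202.6] 33 [ 0.5289 -0.2621  0.0588]
bright [346.1 213.2] 61 [ 0.4993 -0.2365  0.0549]
bright [268.2 221.4] 20 [ 0.4745 -0.004   0.0519]
bright [366.9 255.5] 46 [ 0.3753 -0.2965  0.0432]
bright [320.7 270.8] 311 [ 0.3301 -0.1608  0.0464]
bright [365.1 271.8] 64 [ 0.3269 -0.2868  0.0549]
guide [235.4 156.2] 168 [0.6564 0.0869 0.1239]
guide [277.2 228.6] 211 [ 0.4453 -0.028   0.1289]
```

View pics/crop1.png

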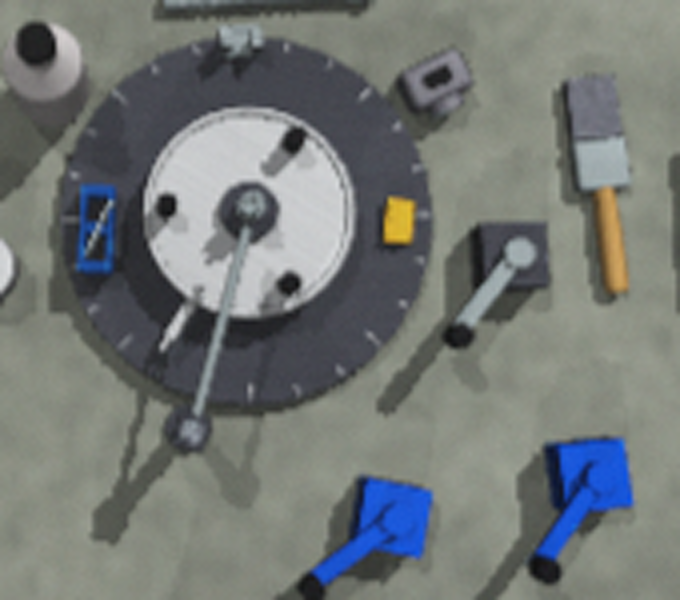

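The enlarged crop confirms the lock: the dark steel block at crop pixel (512,255) is beside the base, with a steel lever and black knob at (460,335). The blue ones are look-alikes.

| Item | Measured | Check |
|---|---|---|
| Axis | (0.560, -0.060) | Pegs at 62 mm, as given |
| Pointer | 2.567 rad | Peg phases agree to 0.005 rad |
| Fork | 0.018 rad, so target 6.30 | Distance 136 mm, as given |
| Guide | 2.86 rad | Post near 168 mm |

I'll push peg0 (3.61 rad) anticlockwise by 3.735 rad.

```bash
R='[[22.2,49.8,-2],[0,0,1.17]]'; python3 -m jog '[[[3,6,0],[0,0,0.14]],[[6,12,0],[0,0,0.28]],[[8,18,0],[0,0,0.42]],[[10,23,0],[0,0,0.56]],[[12,27.5,0],[0,0,0.7]],[[14,32,0],[0,0,0.84]],[[16,36,0],[0,0,0.98]],[[18,40.5,0],[0,0,1.1]]]' 1
```

```text
time: 0.9
tool_pos: [0.438, -0.1935, 0.2312]
tool_rot: [-2.232, -2.211, -0.0]
force: [-0.0, 0.4, -0.4]
opening: -0.0002
grasp_force: 0.0
```

Run:
```python
from h import *
s=arm.read_state();print(s['time'],np.round(s['tool_pos'],4),s['tool_rot'],np.round(s['joint_pos'],2),s['opening'])
```

```text
0.9 [ 0.438  -0.1935  0.2312] [-2.23153709e+00 -2.21093954e+00 -5.09049908e-05] [-0.65  0.33  1.79  0.    1.02 -0.64] -0.00022518531681664473
```

```bash
python3 -m jog '[[[2,4,0],[0,0,0.07]],[[4,8.4,0],[0,0,0.07]],[[5.2,11.5,0],[0,0,0.07]],[[5.9,13,0],[0,0,0.07]],[[5.9,13,-3],[0,0,0.07]],[[5.9,13,-6],[0,0,0.07]],[[5.9,13,-8],[0,0,0.07]],[[5.9,13,-8],[0,0,0.07]]]' 1
python3 - <<'E'
from h import *
c=cam('wrist');p,d=eyes.capture('wrist')
cv2.imwrite('pics/w1.png',p)
for n,q in dict(peg0=(.5048,-.0879,.092),tip=(.497,-.0635,.092)).items(): print(n,proj(c,q))
E
```

```text
time: 1.7
tool_pos: [0.4945, -0.0645, 0.1487]
tool_rot: [-2.154, -2.278, 0.004]
force: [-0.6, 0.6, 0.8]
opening: 0.0002
grasp_force: 0.0
peg0 [274.97369869 245.1998266 ]
tip [265.2928631  209.02767116]
```

View pics/w1.png

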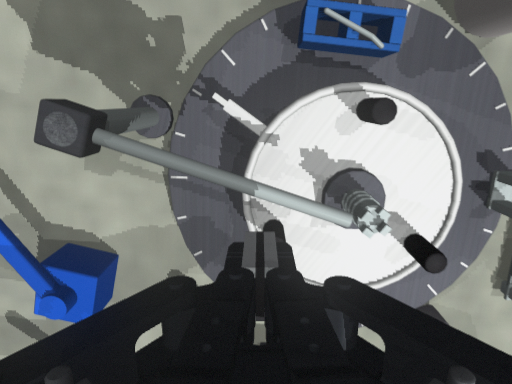

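The wrist view shows the fingers at (265,250) just beside the bar (250,187), with peg0's top at (272,228). The bar and finger linkages are not parallel, so I'll turn the gripper's closing line parallel to the bar before going down.

```bash
python3 -m jog '[[[0,0,0],[0,0,-0.14]],[[0,0,0],[0,0,-0.28]],[[0,0,0],[0,0,-0.34]],[[0,0,0],[0,0,-0.34]],[[0,0,0],[0,0,-0.34]],[[0,0,0],[0,0,-0.34]],[[0,0,0],[0,0,-0.34]],[[0,0,0],[0,0,-0.34]]]'
python3 - <<'E'
from h import *
s=arm.read_state();R=cv2.Rodrigues(np.array(s['tool_rot']))[0];print(np.round(s['tool_pos'],4),np.arctan2(R[1,1],R[0,1]),np.round(s['joint_pos'],2),R[:,2])
E
```

```text
time: 2.55
tool_pos: [0.4968, -0.0655, 0.1514]
tool_rot: [2.513, 1.885, 0.0]
force: [-1.7, 1.2, 0.8]
opening: -0.0003
grasp_force: 0.0
[ 0.4968 -0.0655  0.1514] -0.28365711547326267 [-0.35  0.48  1.82 -0.    0.84 -0.07] [ 8.70573347e-05 -6.75404257e-05 -9.99999994e-01]
```

```bash
python3 -m jog '[[[-0.6,0.5,0],[0,0,0]],[[-0.6,0.5,0],[0,0,0]],[[-0.6,0.5,-2],[0,0,0]],[[-0.6,0.5,-4],[0,0,0]],[[-0.6,0.5,-6],[0,0,0]],[[-0.6,0.5,-7.9],[0,0,0]],[[-0.6,0.5,-7.9],[0,0,0]],[[-0.6,0.5,-7.9],[0,0,0]]]'
python3 - <<'E'
from h import *
s=arm.read_state();p0=np.array(s['tool_pos'][:2]);C=np.array([.5599,-.0596])
print(p0-C,np.hypot(*(p0-C)),np.arctan2(*(p0-C)[::-1])%6.2832,s['force'])
b=3.16
for a in np.r_[3.3:6.9:.15]: print(round(a,2),(100*(C+.065*np.array([np.cos(a),np.sin(a)])-p0)).round(1))
E
```

```text
time: 3.35
tool_pos: [0.4906, -0.0603, 0.0723]
tool_rot: [-2.513, -1.884, 0.001]
force: [0.5, 1.0, 0.1]
opening: 0.0003
grasp_force: 0.0
[-0.06930648 -0.00070959] 0.0693101105315461 3.151845392069134 [0.47305912 0.97587727 0.14233527]
3.3 [ 0.5 -1. ]
3.45 [ 0.7 -1.9]
3.6 [ 1.1 -2.8]
3.75 [ 1.6 -3.6]
3.9 [ 2.2 -4.4]
4.05 [ 2.9 -5.1]
4.2 [ 3.7 -5.6]
4.35 [ 4.6 -6. ]
4.5 [ 5.6 -6.3]
4.65 [ 6.5 -6.4]
4.8 [ 7.5 -6.4]
4.95 [ 8.5 -6.2]
5.1 [ 9.4 -5.9]
5.25 [10.3 -5.5]
5.4 [11.1 -5. ]
5.55 [11.8 -4.3]
5.7 [12.4 -3.5]
5.85 [12.8 -2.7]
6.0 [13.2 -1.7]
6.15 [13.4 -0.8]
6.3 [13.4  0.2]
6.45 [13.3  1.2]
6.6 [13.1  2.1]
6.75 [12.7  3. ]
6.9 [12.2  3.8]
```

```bash
python3 -m jog '[[[0.5,-1.0,0],[0,0,0]],[[0.7,-1.9,0],[0,0,0]],[[1.1,-2.8,0],[0,0,0]],[[1.6,-3.6,0],[0,0,0]],[[2.2,-4.4,0],[0,0,0]],[[2.9,-5.1,0],[0,0,0]],[[3.7,-5.6,0],[0,0,0]],[[4.6,-6.0,0],[0,0,0]]]'
cat > look.py <<'E'
from h import *
C=np.array([.5599,-.0596])
c=cam('top');p,d=eyes.capture('top');W=pts(c,d);np.savez('last.npz',p=p,d=d)
hsv=cv2.cvtColor(p,cv2.COLOR_BGR2HSV);r=np.hypot(*(W[...,:2]-C).transpose(2,0,1))
m=(hsv[...,2]<75)&(W[...,2]>.08)&(W[...,2]<.1)&(r<.075)
n,l,s,ce=cv2.connectedComponentsWithStats(m.astype(np.uint8))
for i in range(1,n):
    if s[i,4]>5: q=np.median(W[l==i],0)[:2]-C; print('peg?',s[i,4],np.hypot(*q).round(4),(np.arctan2(q[1],q[0])%6.2832).round(3))
m=(W[...,2]>.044)&(W[...,2]<.058)&(r>.09)&(r<.124)&(hsv[...,2]>110)&(hsv[...,1]<80)
q=W[m][:,:2]-C
if len(q): print('ptr',len(q),np.arctan2(*q.mean(0)[::-1])%6.2832)
q=W[(W[...,2]>.046)&(W[...,2]<.058)&(r>.126)&(r<.146)&(hsv[...,1]<80)&(W[...,0]>.66)&(W[...,1]<.0)][:,:2]-C
if len(q): print('fork',len(q),q.mean(0),np.arctan2(*q.mean(0)[::-1]))
st=arm.read_state();print(st['time'],np.round(st['tool_pos'],4),np.round(st['force'],1))
E
python3 look.py
```

```text
time: 4.15
tool_pos: [0.5369, -0.1208, 0.0721]
tool_rot: [-2.513, -1.883, 0.001]
force: [-1.9, 2.1, 0.0]
opening: -0.0001
grasp_force: 1.0
peg? 16 0.0621 0.483
peg? 16 0.0615 2.584
ptr 13 1.633608256353952
fork 27 [0.13627912 0.00382851] 0.0280857663236173
4.2 [ 0.5396 -0.122   0.0724] [ 2.1 -0.7  0.3]
```

```bash
python3 -m jog '[[[1,-0.3,0],[0,0,0]],[[1.9,-0.4,0],[0,0,0]],[[2.9,-0.4,0],[0,0,0]],[[3.9,-0.2,0],[0,0,0]],[[4.8,0.1,0],[0,0,0]],[[5.7,0.5,0],[0,0,0]],[[6.5,1.0,0],[0,0,0]],[[7.2,1.7,0],[0,0,0]]]'
python3 look.py
python3 -m jog '[[[0.6,0.8,0],[0,0,0]],[[1.0,1.6,0],[0,0,0]],[[1.4,2.6,0],[0,0,0]],[[1.6,3.5,0],[0,0,0]],[[1.6,4.5,0],[0,0,0]],[[1.5,5.5,0],[0,0,0]],[[1.3,6.4,0],[0,0,0]],[[1.3,6.4,0],[0,0,0]]]'
python3 look.py
```

```text
time: 5.0
tool_pos: [0.61, -0.1034, 0.0724]
tool_rot: [2.512, 1.884, 0.001]
force: [-1.9, -0.6, -0.2]
opening: -0.0001
grasp_force: 0.8
peg? 16 0.0618 1.68
ptr 8 1.5974838652576204
fork 14 [0.13653241 0.01493363] 0.10894486177364165
5.05 [ 0.6112 -0.1021  0.0726] [ 0.6 -0.4  0.1]
time: 5.85
tool_pos: [0.6213, -0.0374, 0.0723]
tool_rot: [-2.512, -1.885, -0.001]
force: [0.2, 0.1, 0.4]
opening: 0.0001
grasp_force: 0.0
peg? 18 0.0626 4.93
5.9 [ 0.6219 -0.0381  0.0724] [0.5 0.3 0.4]
```

```bash
python3 -m jog '[[[-0.1,0.3,0],[0,0,0]],[[-0.2,0.6,0],[0,0,0]],[[-0.4,0.9,0],[0,0,0]],[[-0.5,1.1,0],[0,0,0]],[[-0.6,1.2,0],[0,0,0]],[[-0.6,1.2,0],[0,0,0]],[[-0.6,1.2,0],[0,0,0]],[[-0.6,1.2,0],[0,0,0]]]'
python3 look.py
python3 - <<'E'
from h import *
p=np.load('last.npz')['p'];s,_=eyes.capture('scene')
a=cv2.resize(p[130:230,220:350],(780,600),interpolation=cv2.INTER_CUBIC)
b=cv2.resize(s[150:270,150:310],(800,600),interpolation=cv2.INTER_CUBIC)
cv2.imwrite('pics/a2.png',np.hstack([cv2.resize(a,(400,308)),cv2.resize(b,(400,308))]))
E
```

```text
time: 6.7
tool_pos: [0.6157, -0.0273, 0.0723]
tool_rot: [-2.513, -1.884, -0.0]
force: [-0.2, -0.2, 0.1]
opening: 0.0
grasp_force: 0.2
peg? 18 0.0628 5.084
6.75 [ 0.6157 -0.0273  0.0723] [-0.1 -0.1  0.8]
```

View pics/a2.png

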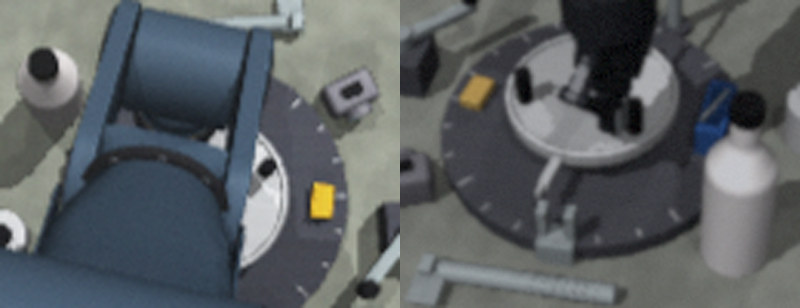

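The crop (right half, scene view) shows the pointer at (548,175), just short of the fork gap at (555,215). The belay device and nut are undisturbed. I'll push on a little and measure pointer and fork together in the scene view.

```bash
python3 -m jog '[[[-0.1,0.2,0],[0,0,0]],[[-0.2,0.35,0],[0,0,0]],[[-0.3,0.5,0],[0,0,0]],[[-0.4,0.6,0],[0,0,0]],[[-0.45,0.7,0],[0,0,0]],[[-0.45,0.7,0],[0,0,0]],[[-0.45,0.7,0],[0,0,0]],[[-0.45,0.7,0],[0,0,0]]]'
cat > sc.py <<'E'
from h import *
C=np.array([.5599,-.0596])
A=[];F=[]
c=cam('scene')
for k in range(3):
    p,d=eyes.capture('scene');W=pts(c,d)
    v,u=np.mgrid[:384,:512];f,cx,cy,R,o=c
    D=np.stack([(u-cx)/f,(v-cy)/f,np.ones_like(u)],-1)@R.T;Q=o+D*((.054-o[2])/D[...,2])[...,None]
    q=Q[...,:2]-C;r=np.hypot(q[...,0],q[...,1])
    ok=(np.abs(W[...,2]-.053)<.005)&(q[...,0]>.05)&(abs(q[...,1])<.05)
    m=ok&(r>.092)&(r<.120);A.append(np.r_[q[m].mean(0),m.sum()])
    m=ok&(r>.127)&(r<.146);n,l,s,_=cv2.connectedComponentsWithStats(m.astype(np.uint8))
    F.append([(*q[l==i].mean(0).round(4),s[i,4]) for i in range(1,n) if s[i,4]>4])
a=np.mean(A,0);print('ptr',a,np.arctan2(a[1],a[0]));print(F)
cv2.imwrite('pics/sc_last.png',cv2.resize(p[215:265,190:240],(600,600),interpolation=cv2.INTER_CUBIC))
E
python3 sc.py; python3 look.py
```

```text
time: 7.6
tool_pos: [0.6111, -0.0202, 0.0723]
tool_rot: [-2.513, -1.884, 0.0]
force: [1.4, 0.2, 0.5]
opening: 0.0003
grasp_force: 0.2
ptr [ 1.05395746e-01 -2.70445248e-03  4.56666667e+01] -0.025654347969656984
[[(np.float64(0.1369), np.float64(-0.0097), np.int32(29)), (np.float64(0.1371), np.float64(0.0143), np.int32(29))], [(np.float64(0.1369), np.float64(-0.0097), np.int32(29)), (np.float64(0.1369), np.float64(0.0141), np.int32(28))], [(np.float64(0.137), np.float64(-0.0096), np.int32(29)), (np.float64(0.1372), np.float64(0.0143), np.int32(28))]]
peg? 17 0.0616 5.235
7.8 [ 0.6111 -0.0203  0.0722] [ 0.6 -0.2 -0.1]
```

```bash
python3 -m jog '[[[-0.05,0.06,0],[0,0,0]],[[-0.1,0.12,0],[0,0,0]],[[-0.13,0.17,0],[0,0,0]],[[-0.13,0.17,0],[0,0,0]],[[-0.13,0.17,0],[0,0,0]],[[-0.13,0.17,0],[0,0,0]],[[-0.13,0.17,0],[0,0,0]],[[-0.13,0.17,0],[0,0,0]]]'
python3 sc.py; python3 look.py
```

```text
time: 8.6
tool_pos: [0.61, -0.0187, 0.0723]
tool_rot: [2.513, 1.885, 0.0]
force: [0.7, -0.1, 0.2]
opening: -0.0003
grasp_force: 0.5
ptr [ 1.05153142e-01 -2.68906339e-04  4.63333333e+01] -0.002557277398269452
[[(np.float64(0.1371), np.float64(-0.0095), np.int32(30)), (np.float64(0.1371), np.float64(0.0143), np.int32(29))], [(np.float64(0.1371), np.float64(-0.0095), np.int32(30)), (np.float64(0.1371), np.float64(0.0143), np.int32(29))], [(np.float64(0.1366), np.float64(-0.0097), np.int32(28)), (np.float64(0.1371), np.float64(0.0143), np.int32(29))]]
peg? 18 0.0619 5.243
8.8 [ 0.61   -0.0187  0.0723] [ 1.3 -0.6  0.6]
```

View pics/sc_last.png

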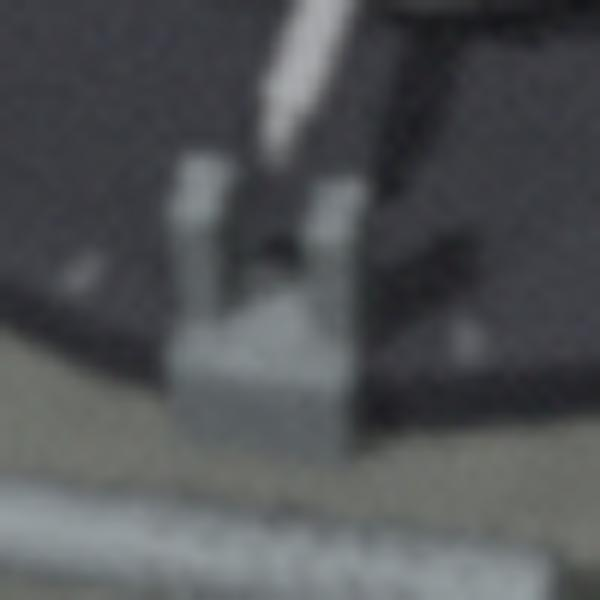

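The crop shows the tip at (275,155). Extended, the pointer meets the gap line at about x=261, against a gap middle of (270,195). That leaves about 0.015 rad to go.

```bash
python3 -m jog '[[[-0.03,0.04,0],[0,0,0]],[[-0.06,0.08,0],[0,0,0]],[[-0.06,0.08,0],[0,0,0]],[[-0.06,0.08,0],[0,0,0]],[[-0.06,0.08,0],[0,0,0]],[[-0.06,0.08,0],[0,0,0]],[[-0.06,0.08,0],[0,0,0]],[[-0.06,0.08,0],[0,0,0]]]'
python3 sc.py
python3 -m jog '[[[0.2,-0.3,0],[0,0,0]],[[0.6,-0.8,0],[0,0,0]],[[0.6,-0.8,3],[0,0,0]],[[0.6,-0.8,7],[0,0,0]],[[0.6,-0.8,12],[0,0,0]],[[-1,-5,14],[0,0,0]],[[-4,-9,14],[0,0,0]],[[-7,-13,14],[0,0,0]]]'
python3 sc.py; python3 look.py
```

```text
time: 9.6
tool_pos: [0.6093, -0.0179, 0.0723]
tool_rot: [-2.513, -1.884, 0.0]
force: [0.3, 0.3, 0.5]
opening: 0.0
grasp_force: 0.4
ptr [1.05034529e-01 1.72739916e-03 4.53333333e+01] 0.016444529800747985
[[(np.float64(0.1369), np.float64(-0.0097), np.int32(29)), (np.float64(0.1369), np.float64(0.0141), np.int32(28))], [(np.float64(0.1369), np.float64(-0.0097), np.int32(29)), (np.float64(0.1368), np.float64(0.0142), np.int32(28))], [(np.float64(0.1368), np.float64(-0.0098), np.int32(28)), (np.float64(0.1369), np.float64(0.0141), np.int32(28))]]
time: 10.55
tool_pos: [0.5394, -0.1495, 0.2137]
tool_rot: [2.51, 1.885, 0.002]
force: [0.2, -0.9, -0.1]
opening: 0.0001
grasp_force: 0.0
ptr [1.04798867e-01 1.59783350e-03 4.46666667e+01] 0.015245486437203845
[[(np.float64(0.1369), np.float64(-0.0097), np.int32(29)), (np.float64(0.1369), np.float64(0.0141), np.int32(28))], [(np.float64(0.1369), np.float64(-0.0097), np.int32(29)), (np.float64(0.1369), np.float64(0.0141), np.int32(28))], [(np.float64(0.1369), np.float64(-0.0097), np.int32(29)), (np.float64(0.1366), np.float64(0.014), np.int32(27))]]
peg? 18 0.0623 5.271
peg? 15 0.06 1.067
peg? 17 0.0623 3.173
ptr 39 0.5233176091428775
fork 28 [0.13624047 0.00350563] 0.025725534872085183
10.75 [ 0.539  -0.1492  0.2125] [ 0.5 -0.4 -0.2]
```

The wheel is on target: the scene view gives the pointer at 0.015 and the fork at 0.017, and the top view's peg mean (0.029) and fork (0.018 to 0.026) agree within about 1 mm. Next is the lever.

```bash
python3 -m jog '[[[-2,-1.8,0],[0,0,0]],[[-4.2,-3.6,0],[0,0,0]],[[-4.2,-3.6,0],[0,0,0]],[[-4.2,-3.6,-4],[0,0,0]],[[-4.2,-3.6,-8],[0,0,0]],[[-4.2,-3.6,-12],[0,0,0]],[[-4.2,-3.6,-14.2],[0,0,0]],[[-4.2,-3.6,-14.2],[0,0,0]]]'
python3 - <<'E'
from h import *
s=arm.read_state();p0=np.array(s['tool_pos'][:2]);C=np.array([.5315,-.26])
print(s['tool_pos'],s['force'])
for a in np.r_[2.1:3.85:.1]: print(round(a,2),(100*(C+.08*np.array([np.cos(a),np.sin(a)])-p0)).round(1))
E
```

```text
time: 11.55
tool_pos: [0.4966, -0.1815, 0.0671]
tool_rot: [-2.507, -1.883, 0.003]
force: [-0.6, 0.4, 0.5]
opening: -0.0003
grasp_force: 0.0
[ 0.49661818 -0.18151306  0.06707611] [-0.64642236  0.37601384  0.47464161]
2.1 [-0.6 -0.9]
2.2 [-1.2 -1.4]
2.3 [-1.8 -1.9]
2.4 [-2.4 -2.4]
2.5 [-2.9 -3.1]
2.6 [-3.4 -3.7]
2.7 [-3.7 -4.4]
2.8 [-4.  -5.2]
2.9 [-4.3 -5.9]
3.0 [-4.4 -6.7]
3.1 [-4.5 -7.5]
3.2 [-4.5 -8.3]
3.3 [-4.4 -9.1]
3.4 [-4.2 -9.9]
3.5 [ -4.  -10.7]
3.6 [ -3.7 -11.4]
3.7 [ -3.3 -12.1]
3.8 [ -2.8 -12.7]
```

```bash
python3 -m jog '[[[-0.6,-0.9,0.3],[0,0,0]],[[-1.2,-1.4,0.3],[0,0,0]],[[-1.8,-1.9,0.3],[0,0,0]],[[-2.4,-2.4,0.3],[0,0,0]],[[-2.9,-3.1,0.3],[0,0,0]],[[-3.4,-3.7,0.3],[0,0,0]],[[-3.7,-4.4,0.3],[0,0,0]],[[-4.0,-5.2,0.3],[0,0,0]]]'
cat > lv.py <<'E'
from h import *
P=np.array([.5315,-.26])
c=cam('top');p,d=eyes.capture('top');W=pts(c,d);np.savez('last.npz',p=p,d=d)
r=np.hypot(*(W[...,:2]-P).transpose(2,0,1));v=cv2.cvtColor(p,cv2.COLOR_BGR2HSV)
m=(v[...,2]<75)&(abs(W[...,2]-.09)<.008)&(r<.1)&(r>.06)
if m.any(): q=np.median(W[m],0)[:2]-P;print('knob',m.sum(),q+P,np.hypot(*q),np.arctan2(q[1],q[0])%6.2832)
m=(v[...,2]>95)&(v[...,1]<60)&(abs(W[...,2]-.055)<.007)&(r<.075)
if m.any():
    q=W[m][:,:2]; e=cv2.fitLine(q.astype(np.float32),cv2.DIST_L2,0,.01,.01).ravel();print('arm',m.sum(),q.mean(0),np.arctan2(e[1],e[0])%np.pi)
s=arm.read_state();f=np.array(s['tool_pos'][:2])-P;print(s['time'],np.round(s['tool_pos'],4),'fing',np.hypot(*f),np.arctan2(f[1],f[0])%6.2832,np.round(s['force'],1))
E
python3 lv.py
```

```text
time: 12.35
tool_pos: [0.4566, -0.2362, 0.0732]
tool_rot: [-2.513, -1.884, 0.0]
force: [0.1, 0.4, -0.9]
opening: -0.0003
grasp_force: 0.6
arm 25 [ 0.53324    -0.25856914] 2.391348
12.4 [ 0.4567 -0.2376  0.0732] fing 0.07813767000091996 2.850334061931646 [-0.   0.1  0.3]
```

```bash
python3 -m jog '[[[-0.3,-0.7,0],[0,0,0]],[[-0.4,-1.3,0],[0,0,0]],[[-0.5,-1.9,0],[0,0,0]],[[-0.5,-2.5,0],[0,0,0]],[[-0.5,-3.1,0],[0,0,0]],[[-0.4,-3.7,0],[0,0,0]],[[-0.3,-4.3,0],[0,0,0]],[[-0.2,-4.7,0],[0,0,0]]]'
python3 lv.py
```

```text
time: 13.2
tool_pos: [0.4552, -0.2834, 0.0733]
tool_rot: [-2.513, -1.884, 0.0]
force: [0.2, 1.7, 0.5]
opening: 0.0003
grasp_force: 0.7
arm 44 [ 0.52742142 -0.26648197] 0.716965
13.25 [ 0.4555 -0.2841  0.0733] fing 0.07970443522324944 3.4484969049514342 [ 1.3  0.1 -0.8]
```

```bash
python3 -m jog '[[[0.05,-0.1,0],[0,0,0]],[[0.1,-0.2,0],[0,0,0]],[[0.12,-0.3,0],[0,0,0]],[[0.16,-0.4,0],[0,0,0]],[[0.2,-0.5,0],[0,0,0]],[[0.25,-0.6,0],[0,0,0]],[[0.25,-0.6,0],[0,0,0]],[[0.25,-0.6,0],[0,0,0]]]'
python3 lv.py
```

```text
time: 14.05
tool_pos: [0.458, -0.2891, 0.0733]
tool_rot: [2.513, 1.885, -0.0]
force: [-0.2, 0.9, -1.1]
opening: 0.0002
grasp_force: 0.3
arm 19 [ 0.53471336 -0.2657355 ] 1.0086919
14.1 [ 0.458  -0.2891  0.0733] fing 0.07905257514472638 3.5180840242118867 [ 0.3  1.1 -0.1]
```

Not at the stop yet, as the force is still low. I'll continue in small steps.

```bash
python3 -m jog '[[[0.05,-0.1,0],[0,0,0]],[[0.1,-0.2,0],[0,0,0]],[[0.14,-0.3,0],[0,0,0]],[[0.19,-0.4,0],[0,0,0]],[[0.23,-0.5,0],[0,0,0]],[[0.28,-0.6,0],[0,0,0]],[[0.28,-0.6,0],[0,0,0]],[[0.28,-0.6,0],[0,0,0]]]'
python3 lv.py
```

```text
time: 14.9
tool_pos: [0.4607, -0.2952, 0.0733]
tool_rot: [2.513, 1.885, -0.0]
force: [1.1, 0.6, -0.4]
opening: -0.0001
grasp_force: 0.2
arm 3 [ 0.54304015 -0.26748111] 2.9411488
14.95 [ 0.4607 -0.2952  0.0734] fing 0.07906373089844852 3.603049816288798 [ 0.1  0.2 -1. ]
```

```bash
python3 -m jog '[[[0.05,-0.1,0],[0,0,0]],[[0.1,-0.2,0],[0,0,0]],[[0.15,-0.3,0],[0,0,0]],[[0.2,-0.4,0],[0,0,0]],[[0.25,-0.5,0],[0,0,0]],[[0.25,-0.5,0],[0,0,0]],[[0.25,-0.5,0],[0,0,0]],[[0.25,-0.5,0],[0,0,0]]]'
python3 lv.py
```

```text
time: 15.75
tool_pos: [0.4622, -0.2982, 0.0731]
tool_rot: [-2.51, -1.882, -0.0]
force: [0.4, 4.3, 2.6]
opening: -0.0002
grasp_force: 2.3
15.8 [ 0.4623 -0.2982  0.0731] fing 0.07907318092633608 3.6459637644333593 [0.1 4.9 2.5]
```

The force has risen and the finger lags its command, so this is the stop. I'll press once more to confirm, then back off, rise and check.

```bash
python3 -m jog '[[[0.1,-0.2,0],[0,0,0]],[[0.15,-0.3,0],[0,0,0]],[[0.2,-0.4,0],[0,0,0]],[[0.2,-0.4,0],[0,0,0]],[[0.2,-0.4,0],[0,0,0]],[[0.2,-0.4,0],[0,0,0]],[[0.2,-0.4,0],[0,0,0]],[[0.2,-0.4,0],[0,0,0]]]'
python3 lv.py
python3 -m jog '[[[-0.2,0.4,0],[0,0,0]],[[-0.4,1,0],[0,0,0]],[[-0.6,1.6,0],[0,0,0]],[[-0.6,1.6,3],[0,0,0]],[[-0.6,1.6,7],[0,0,0]],[[-0.6,1.6,11],[0,0,0]],[[-3,-2,13],[0,0,0]],[[-5,-6,13],[0,0,0]]]'
python3 -m jog '[[[-2,-4,0],[0,0,0]],[[-4,-8,0],[0,0,0]],[[-5,-12,0],[0,0,0]],[[-6,-16,0],[0,0,0]],[[-6,-18,0],[0,0,0]],[[-6,-18,0],[0,0,0]],[[-6,-18,0],[0,0,0]],[[-6,-18,0],[0,0,0]]]'
python3 lv.py; python3 sc.py; python3 look.py
python3 - <<'E'
from h import *
p=np.load('last.npz')['p'];cv2.imwrite('pics/end.png',cv2.resize(p[125:290,190:410],(800,600),interpolation=cv2.INTER_CUBIC))
E
```

```text
time: 16.6
tool_pos: [0.4622, -0.2986, 0.0728]
tool_rot: [-2.504, -1.877, -0.0]
force: [-2.0, 11.4, 6.6]
opening: 0.0002
grasp_force: 5.5
arm 1 [ 0.55077618 -0.24530391] 0.52691543
16.65 [ 0.4622 -0.2986  0.0728] fing 0.07935045746616068 3.6501614936317086 [-2.4 11.3  6.1]
time: 17.45
tool_pos: [0.4167, -0.3658, 0.2074]
tool_rot: [2.503, 1.884, -0.0]
force: [0.7, 0.2, -0.1]
opening: -0.0001
grasp_force: 0.0
time: 18.25
tool_pos: [0.3553, -0.5423, 0.203]
tool_rot: [-2.511, -1.885, -0.001]
force: [-0.4, -0.8, 0.1]
opening: -0.0001
grasp_force: 0.0
knob 28 [ 0.47116384 -0.31508046] 0.08169644617514074 3.8815001916572918
arm 140 [ 0.50846994 -0.28182088] 0.7386188
18.3 [ 0.3555 -0.5423  0.2032] fing 0.3326634302732932 4.154906460688466 [-0.7  0.6 -0.4]
ptr [1.05024066e-01 1.61670282e-03 4.50000000e+01] 0.015392425709156124
[[(np.float64(0.1369), np.float64(-0.0097), np.int32(29)), (np.float64(0.1369), np.float64(0.0141), np.int32(28))], [(np.float64(0.1369), np.float64(-0.0097), np.int32(29)), (np.float64(0.1369), np.float64(0.0141), np.int32(28))], [(np.float64(0.1371), np.float64(-0.0095), np.int32(28)), (np.float64(0.1371), np.float64(0.0143), np.int32(29))]]
peg? 17 0.0627 5.281
peg? 15 0.0599 1.072
peg? 17 0.0624 3.173
ptr 37 0.5533914501067219
fork 27 [0.13665791 0.00384153] 0.028103138943051248
18.5 [ 0.3556 -0.5431  0.2036] [-0.3  0.9 -0.1]
```

View pics/end.png

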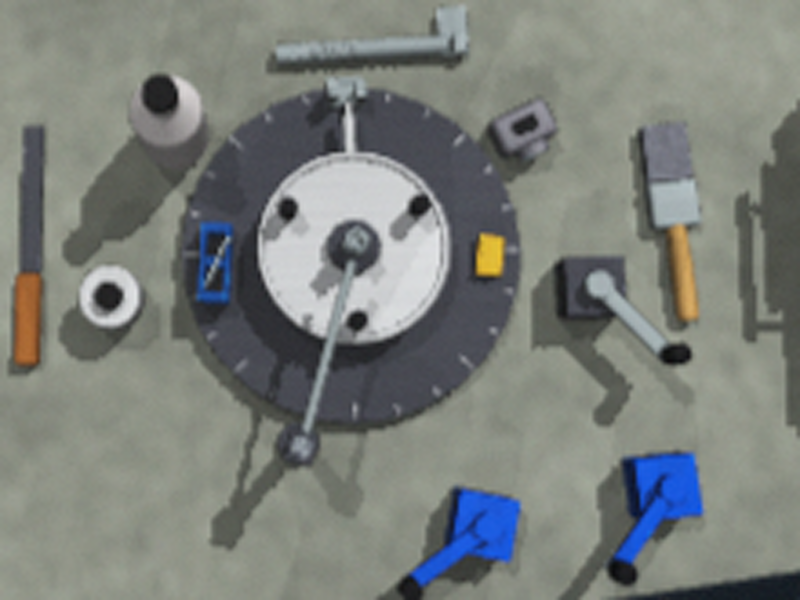

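The pointer at (349,125) aims into the fork at (347,90). The lever is swung over with its knob at (677,352), at 3.88 rad against about 3.89 expected for the stop. The loose gear is where it was.

```bash
python3 -c "
from bench import arm
print(arm.job_done())"
```

```text
the job is handed in; nothing more can be done
None
```

The job is handed in at about 18.5 s: the wheel went anticlockwise, clear of the belay device, its pointer within about 1 mm of the gap's middle, then the lever went to its stop, and the loose gear looks unmoved in the last picture.

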